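Put the finished ring away in the lidded dish

TASK

Put the finished ring away in the steel dish. Raise the lid edge-first, one side up while the opposite side still sits on the dish, lift it only just clear (a few centimetres at most), and set it aside flat on the bench; lay the ring gently on the floor of the dish without dropping it in, then set the lid gently back on, centred and fully down over the rim all round. Leave the dish standing where it is and do not disturb the jar, the file or the cup.

Things in the scene. Friction and masses are not known exactly. Their poses are not given: they have to be found in the camera images.
- dish: Shallow round open dish of plain steel, loose on the bench, 0.18 kg: outer diameter 87, height 24, wall 2.5, floor 3 thick (inside 82 across, 21 deep). Origin: centre of its underside, z up. It stands on the bench (z = 0), on one side of the robot's midline, at least 240 from the block in y; the bench between them is clear, so there is room to lay the lid half-way between dish and block.
- lid: Loose slip-over lid of the dish, plain steel, black round knob, 0.1 kg: diameter 97, flat 2 thick plate, skirt hanging 9 below the plate's underside (93 across inside: 3 of play all round the dish). Origin: centre of the skirt's lower edge, z up; plate's upper face 11 above it. Starts level on the dish, plate on the rim, origin 15 above the dish's origin; lying on the bench its origin is at z = 0.
- lid_knob (a point): Middle of the lid's knob, an upright cylinder of diameter 18 and height 24 in the centre of the plate; this point is 23 above the lid's origin (the knob spans 11 to 35 above the origin).
- block: Flat square steel bench block, 80 x 80 x 14 high, fixed to the bench. Origin: centre of its underside. The ring lies on it at the start.
- ring: Finished plain finger ring, a wide gold-coloured band: outer diameter 23, hole 18.4, 8 high, about 13 g, lying flat on the block (the hole upright). Origin: centre of its lower face as it lies; z along its axis.
- dish_floor (a point): Centre of the dish's inner floor, 3 above the dish's origin.
- jar: Bystander: white jar with a blue cap, diameter 48, 68 high, loose beyond the work. Origin: centre of its underside.
- file: Bystander: flat file with an orange handle, 250 long, lying loose beyond the work. Origin: on its underside about where the handle meets the blade.
- cup: Bystander: white china cup with a handle, 72 across, 58 high, loose to the right. Origin: centre of its underside.
- ring_center (a point): Centre of the ring, half-way up its height (4 above its lower face).
There are look-alikes about, which are no part of the job. What is shaped like the lid but orange or purple is not meant.

How it is judged (in metres and radians):
On the way, in this order (a step that is already met when the one before it is completed fails the run):
1. one side of the lid is raised clear of the rim while the opposite side still sits over the rim (angle between lid's own z axis and vertical above 0.11 rad and z of lid in the frame of dish below 0.0245 m and horizontal distance between lid and dish below 0.012 m), for 0.1 s.
2. the lid lies flat on the bench beside the dish, let go (height (world z) of lid below 0.004 m and angle between lid's own z axis and vertical below 0.06 rad and horizontal distance between lid and dish above 0.088 m and contact force between the fingers and lid below 0.1 N and linear speed of lid below 0.02 m/s), for 0.1 s.
3. the ring lies on the floor of the dish, let go (horizontal distance between ring and dish below 0.041 m and z of ring_center in the frame of dish below 0.018 m and contact force between the fingers and ring below 0.1 N and linear speed of ring below 0.02 m/s), for 0.2 s.
At the end, for the whole second after the job is handed in: The dish stands upright on the bench within 25 mm of where it was, the ring lies inside it, and the lid sits on it right way up: centred within 4.5 mm, level within 0.03 rad, down on the rim (origin no more than 16.5 mm above the dish's origin), let go and at rest (horizontal distance between lid and dish below 0.0045 m and angle between each of lid, dish's own z axis and vertical below 0.03 rad and z of lid in the frame of dish between 0.012 and 0.0165 m and horizontal distance between ring and dish below 0.041 m and z of ring_center in the frame of dish below 0.018 m and height (world z) of dish below 0.002 m and distance of dish from where it was at the start of the episode below 0.025 m and contact force between the fingers and lid below 0.1 N and linear speed of each of lid, dish below 0.01 m/s); the robot touches nothing.
It fails at once if the lid is lifted high: its skirt more than 90 mm above the bench (height (world z) of lid above 0.09 m).
It fails at once if the lid is dropped onto the dish from above the rim (moves faster than 0.3 m/s with its skirt over the rim) or pressed hard on it (over 70 N) (contact force between lid and dish above 70 N or (linear speed of lid above 0.3 m/s and horizontal distance between lid and dish below 0.012 m and z of lid in the frame of dish below 0.024 m)).
It fails at once if the ring is dropped into the dish (falls faster than 0.5 m/s inside it) (linear speed of ring above 0.5 m/s and horizontal distance between ring and dish below 0.041 m and z of ring_center in the frame of dish below 0.024 m).
It fails at once if the dish is shoved more than 25 mm or tipped (distance of dish from where it was at the start of the episode above 0.025 m or angle between dish's own z axis and vertical above 0.2 rad).
It fails at once if the jar, the file or the cup is disturbed (moved over 20 mm) (distance of any of jar, file, cup from where it was at the start of the episode above 0.02 m).
It also fails if it takes over 61 s, if anything falls off the work surface, if the arm or the gripper's body presses on something with over 40 N, if the wrist force passes 120 N, or if a joint passes its speed limit or range.

ROBOT

A 7-joint arm with a two-finger parallel gripper is mounted at the origin on the work surface. World frame = base frame: x ahead of the robot, y to its left, z up, the work surface at z = 0. Lengths are in m, angles in degrees, forces in N, time in s.
With the tool pointing down it reaches from about 0.425 to 1.025 m from the base axis. Payload 9.4 kg.
Tool frame: the origin (TCP) lies on the centre line of the jaws, within the pads' length; the fingertips stand 11 mm ahead of it and the grasp point (between the pads) lies 8 mm behind it; z points along the fingers, y is the line along which they close (so a half turn about z gives the same grasp; the last joint's range is limited). The gripper opens to 93 mm and grips with 3 to 60 N. Pads are 15 mm wide; open, the fingers measure 128 mm over their backs; the gripper's body (75 mm by 188 mm) begins 65 mm behind the grasp point.
Start: joints at [72.382, 34.337, -0.143, 91.639, 0.103, 54.024, -4.572], TCP at [0.166, -0.706, 0.23] pointing down, gripper open.
Joint ranges: [-147.43, 147.43], [-19.82, 112.94], [-74.19, 73.91], [6.32, 146.72], [-59.91, 239.91], [6.04, 106.73], [-150.56, 150.56]. Speed limits (degrees/s): [127.2, 127.2, 172.46, 172.46, 180, 180, 180].

INTERFACE

Orientations are given as [roll, pitch, yaw] about the fixed x, y, z axes, in that order (R = Rz(yaw) Ry(pitch) Rx(roll)).
In Python, from station import * gives the robot as it stands.
- The arm moves only by the tool send_rows, never from a script. Its argument "series" is a list of rows, each an object of numbers: "x", "y", "z": the shift along the tool's x, y, z normalised to -1 to 1, where 1 is 0.25 m; "roll": the turn about the tool's z normalised to -1 to 1, where 1 is 2 rad. In form: [{"x": .., "y": .., "z": .., "roll": ..}, ...]. A call has 1 to 12 rows; each row is the pose to reach, as a shift and turn from the pose commanded when the call began, along the tool's axes at that moment; what a row does not reach only later rows make up. A row lasts 1/10 s, in which the tool goes at most 50 mm and 8.59 degrees, less where a joint would pass 70% of its speed; a pose out of reach is approached as far as the arm can. A call with a number of a shift or a turn outside -1 to 1 is refused whole. A call with a gripper value outside its range is refused whole. "claw" is the gripper command: -1 is fully open, 1 is shut, values between are in proportion, set as the call begins (left out, the last holds). The fingers move at their own pace and stop on an object; "newtons" is the grip in N (left out, the last holds). Time passes only in rows, so rows that repeat a pose let the fingers close. It gives the time, the measured TCP pose, the force, the opening and the grip force at its end, in the units of the state.
- observe(): the state, without advancing time (a new reading comes with each control period).
- grab_frame(name): name is "side" or "top" or "wrist"; returns the picture (384x512x3 uint8, red, green, blue); there is no depth.
- camera_model(name): a dict with "vertical_fov" (degrees; the focal length in pixels is half the picture's height over the tangent of half this angle, whatever the lens; pixels are square), "cx", "cy" (the principal point, pixels), "extrinsics" (4x4, takes a point from world to camera coordinates); the wrist camera has in their place "T_tool_cam" (4x4, takes a point from camera to tool coordinates, whose origin is the TCP and whose axes are the flange's). Camera axes: x right, y down, z forward; pixel columns grow to the right and rows downward; lengths in m; the calibration is good to about 2 mm. A picture is of the moment at which its call begins: read the wrist's pose just before it. camera_model takes no time and is no camera call.
- close_job(): hands the job in; it is judged then, once.
Trained networks look in the newest picture that a camera, given by its name, has taken for a name from the list of things; names that differ only in an ending like _2 or _b are one class to them, and where a whole thing is asked for, a point or a joint stands for the part that bears it (a point fixed in the world has none). Each returns a list of dicts, best first, with "confidence" (0 to 1); they miss things now and then, are a little off and sometimes report something else, mostly with a low value. They report only what shows in the picture. A call takes as long as a camera call. They do not tell look-alikes from the thing itself.
- find_in(camera, query): "extent" ([left, top, width, height] in pixels, round what is visible of it).
- outline_of(camera, query): "mask" (384x512 bool, what is visible of it) and "extent" ([left, top, width, height] in pixels, round what is visible of it).
- mark_of(camera, query): "position" ([column, row] in pixels: a listed point, or the origin of a listed thing).
The state is a dict: "t": time; "joints": joint angles; "joint_vel": joint speeds; "joint_efforts": joint torques, N m; "tool_pos": TCP position; "orientation": TCP orientation; "ft_force": force on the tool from outside, world axes, zero at the start; "wrist_torque": the same for the moment, N m; "grip_width": finger opening in m; "finger_force": force on a finger pad.
Only numpy, scipy, OpenCV 4.12 (cv2) and the standard library are available. Lean on these libraries where they do the work, as an engineer would, in place of code of your own. Each camera call takes 0.05 s, during which the arm holds its last target. There are 200 camera calls.

## Working session

There is one attempt and no reset: what is moved stays moved. The work goes in short steps, Python scripts to look and compute and a tool call to move; the robot and the scene stay as the last step left them, time stands still between calls to the robot, and variables do not carry over. Pictures are saved under pics/ and viewed, at most 13 in all, crops included, and the job is handed in when it is done.

Besides the shell and the picture viewer there is one more tool, called in YAML: its name, and indented under it one key for each argument. send_rows: Moves the arm, as the interface text tells. Its arguments: {"type":"object","properties":{"series":{"type":"array"},"claw":{"type":"number"},"newtons":{"type":"number"}},"required":["series"]}

```bash
mkdir -p pics; ls
cat > h.py <<'E'
from station import *
import numpy as np, cv2
from scipy.spatial.transform import Rotation as R
def Ttool(s): 
    T=np.eye(4);T[:3,:3]=R.from_euler('xyz',s['orientation'],degrees=True).as_matrix();T[:3,3]=s['tool_pos'];return T
def cam(n,s=None):
    m=camera_model(n);f=192/np.tan(np.radians(m['vertical_fov'])/2)
    E=np.array(m['extrinsics']) if 'extrinsics' in m else np.linalg.inv(Ttool(s)@np.array(m['T_tool_cam']))
    return f,m['cx'],m['cy'],E
def ray(c,p):
    f,cx,cy,E=c;d=E[:3,:3].T@np.array([(p[0]-cx)/f,(p[1]-cy)/f,1]);return -E[:3,:3].T@E[:3,3],d/np.linalg.norm(d)
def atz(c,p,z):
    o,d=ray(c,p);return o+d*(z-o[2])/d[2]
def tri(rs):
    A=sum(np.eye(3)-np.outer(d,d) for o,d in rs);b=sum((np.eye(3)-np.outer(d,d))@o for o,d in rs);return np.linalg.solve(A,b)
def proj(c,P):
    f,cx,cy,E=c;q=E[:3,:3]@np.array(P)+E[:3,3];return [cx+f*q[0]/q[2],cy+f*q[1]/q[2]]
def save(n,im): cv2.imwrite('pics/'+n,im[:,:,::-1])
E
python3 - <<'E'
from h import *
s=observe();print({k:np.round(v,3) for k,v in s.items()})
for n in ['top','side']:
    print(n,camera_model(n).keys(), {k:v for k,v in camera_model(n).items() if k!='extrinsics'}, np.round(np.linalg.inv(camera_model(n)['extrinsics']),3).tolist())
    im=grab_frame(n);save(n+'0.png',im);c=cam(n)
    for q in ['dish','lid','lid_knob','block','ring','ring_center','jar','file','cup']:
        for m in mark_of(n,q)[:4]:
            print(q,np.round(m['position']),round(m['confidence'],2),np.round(atz(c,m['position'],{'lid':.015,'lid_knob':.038,'ring':.014,'ring_center':.018}.get(q,0)),3))
a=cv2.imread('pics/top0.png')
print(camera_model('wrist'))
E
```

```text
pics
{'t': np.float64(0.0), 'joints': array([72.382, 34.383, -0.147, 91.679,  0.103, 54.025, -4.572]), 'joint_vel': array([ 0.053,  0.097,  0.034,  0.028, -0.052, -0.056, -0.028]), 'joint_efforts': array([ 0.0000e+00, -7.6508e+01,  1.4980e+00, -2.5236e+01, -5.2000e-02,
        1.7000e-02,  0.0000e+00]), 'tool_pos': array([ 0.166, -0.705,  0.229]), 'orientation': array([-1.79912e+02,  7.00000e-03,  1.32280e+01]), 'ft_force': array([-0.299,  0.232,  0.176]), 'wrist_torque': array([ 0.036,  0.005, -0.005]), 'finger_force': np.float64(0.0), 'grip_width': np.float64(0.093)}
top dict_keys(['vertical_fov', 'cx', 'cy', 'extrinsics']) {'vertical_fov': 53.78813720269599, 'cx': 259.40519973204476, 'cy': 186.9450652181889} [[-0.089, -0.975, 0.203, 0.414], [-0.996, 0.086, -0.02, -0.105], [0.002, -0.204, -0.979, 0.998], [0.0, 0.0, 0.0, 1.0]]
lid [316. 187.] 0.98 [ 0.605 -0.274  0.015]
lid [266. 193.] 0.97 [ 0.6   -0.14   0.015]
lid [254. 252.] 0.92 [ 0.448 -0.096  0.015]
lid [135. 216.] 0.5 [0.569 0.205 0.015]
lid_knob [252. 250.] 0.78 [ 0.453 -0.092  0.038]
lid_knob [320. 185.] 0.75 [ 0.604 -0.28
[... 831 characters left out ...]
 0.74 [ 0.44  -0.077  0.038]
lid_knob [285. 203.] 0.58 [ 0.589 -0.139  0.038]
ring_center [198. 308.] 0.39 [0.548 0.189 0.018]
jar [150. 234.] 0.67 [0.797 0.102 0.   ]
file [236. 197.] 0.69 [ 0.734 -0.13   0.   ]
cup [331. 156.] 0.79 [ 0.642 -0.47   0.   ]
{'vertical_fov': 62.59105238408424, 'cx': 255.10197970051058, 'cy': 190.03934152870795, 'T_tool_cam': array([[ 2.53078706e-04, -9.54210874e-01, -2.99134658e-01,
         8.30977547e-02],
       [ 9.99999925e-01,  3.29461268e-04, -2.04913861e-04,
         3.68139209e-04],
       [ 2.94084318e-04, -2.99134584e-01,  9.54210886e-01,
        -1.54466400e-01],
       [ 0.00000000e+00,  0.00000000e+00,  0.00000000e+00,
         1.00000000e+00]])}
```

View pics/top0.png

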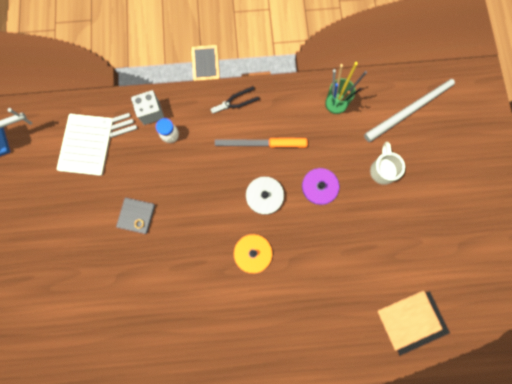

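View pics/side0.png

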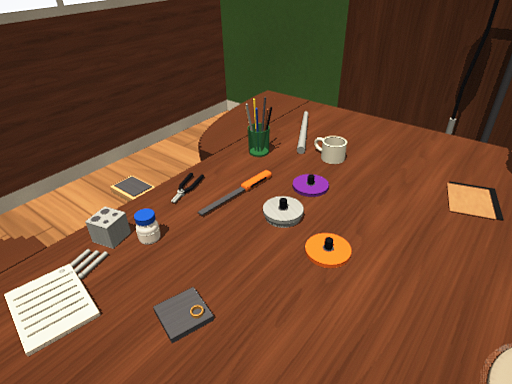

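Three lid-shaped things appear in the top view: the steel one at (265,194), a purple one at (321,186) and an orange one at (253,253). Only the steel one at (265,194) fits, because the orange and purple ones are excluded by the text, and it stands raised on the dish. The ring is at (138,224) on the block. I'll confirm the lid with an enlarged crop from the wrist camera once I'm above it.

send_rows:
  series:
    - {"x": 0.73,"y": -0.6}
    - {"x": 0.73,"y": -0.6}
    - {"x": 0.73,"y": -0.6}
    - {"x": 0.73,"y": -0.6}
    - {"x": 0.73,"y": -0.6}
    - {"x": 0.73,"y": -0.6}
  claw: 0.14

```text
$.series[0]: bad value
```

send_rows:
  series:
    - {"x": 0.73,"y": -0.6}
    - {"x": 0.73,"y": -0.6}
    - {"x": 0.73,"y": -0.6}
    - {"x": 0.73,"y": -0.6}
    - {"x": 0.73,"y": -0.6}
    - {"x": 0.73,"y": -0.6}

```text
$.series[0]: bad value
```

send_rows:
  series:
    - {"x": 0.73,"y": -0.6,"roll": 0.115}
    - {"x": 0.73,"y": -0.6,"roll": 0.115}
    - {"x": 0.73,"y": -0.6,"roll": 0.115}
    - {"x": 0.73,"y": -0.6,"roll": 0.115}
    - {"x": 0.73,"y": -0.6,"roll": 0.115}
    - {"x": 0.73,"y": -0.6,"roll": 0.115}
    - {"x": 0.73,"y": -0.6,"roll": 0.115}

```text
$.series[0]: bad value
```

```bash
cat >> h.py <<'E'
def look(name,qs):
    s=observe();im=grab_frame('wrist');c=cam('wrist',s)
    if name: save(name,im)
    print('tcp',np.round(s['tool_pos'],4),np.round(s['orientation'],2),'t',s['t'],'w',round(s['grip_width'],4))
    out={}
    for q,z in qs:
        out[q]=[]
        for m in mark_of('wrist',q)[:3]:
            print(q,np.round(m['position'],1),round(m['confidence'],2),np.round(atz(c,m['position'],z),4));out[q].append(m['position'])
    return s,c,im,out
def ell(c,im,mask):
    "ellipse fit of a mask outline"
    cs,_=cv2.findContours(mask.astype(np.uint8),cv2.RETR_EXTERNAL,cv2.CHAIN_APPROX_NONE)
    return cv2.fitEllipse(cv2.convexHull(max(cs,key=len)))
E
python3 - <<'E'
from h import *
s,c,im,o=look(None,[('lid',.015),('lid_knob',.038),('dish',0)])
for m in outline_of('wrist','lid')[:3]:
    e=ell(c,im,m['mask']);print(m['extent'],m['confidence'],e,atz(c,e[0],.024))
save('w1.png',cv2.resize(im,(768,576)))
E
```

```text
tcp [ 0.1658 -0.7058  0.2296] [180.     0.    13.22] t 1.0 w 0.0928
```

View pics/w1.png

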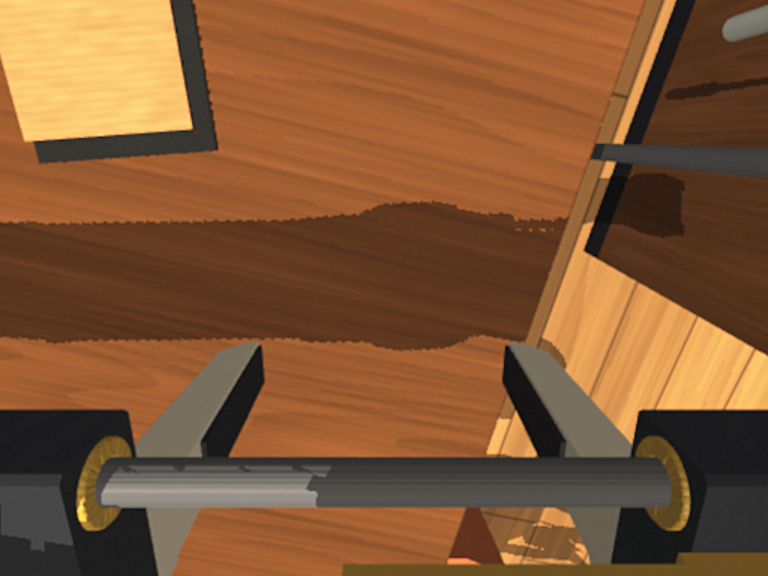

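Every row needs all four keys. The picture shows only bare bench and the open fingers, so the arm has not moved. Resending the moves.

send_rows:
  series:
    - {"x": 0.73,"y": -0.6,"z": 0,"roll": 0}
    - {"x": 0.73,"y": -0.6,"z": 0,"roll": 0}
    - {"x": 0.73,"y": -0.6,"z": 0,"roll": 0}
    - {"x": 0.73,"y": -0.6,"z": 0,"roll": 0}
    - {"x": 0.73,"y": -0.6,"z": 0,"roll": 0}
    - {"x": 0.73,"y": -0.6,"z": 0,"roll": 0}
  claw: 0.14

```text
t: 1.85
tool_pos: [0.3136, -0.5134, 0.2299]
orientation: [-179.9, -0.1, 13.7]
ft_force: [-0.3, 0.1, 0.5]
grip_width: 0.0493
finger_force: 0.0
```

send_rows:
  series:
    - {"x": 0.73,"y": -0.6,"z": 0,"roll": 0}
    - {"x": 0.73,"y": -0.6,"z": 0,"roll": 0}
    - {"x": 0.73,"y": -0.6,"z": 0,"roll": 0}
    - {"x": 0.73,"y": -0.6,"z": 0,"roll": 0}
    - {"x": 0.73,"y": -0.6,"z": 0,"roll": 0}
    - {"x": 0.73,"y": -0.6,"z": 0,"roll": 0}

```text
t: 2.45
tool_pos: [0.4561, -0.3262, 0.2298]
orientation: [-179.9, -0.1, 13.6]
ft_force: [-0.2, -0.4, 0.5]
grip_width: 0.0398
finger_force: 0.0
```

send_rows:
  series:
    - {"x": 0.6,"y": -0.6,"z": 0,"roll": 0.115}
    - {"x": 0.6,"y": -0.6,"z": 0,"roll": 0.115}
    - {"x": 0.6,"y": -0.6,"z": 0,"roll": 0.115}
    - {"x": 0.6,"y": -0.6,"z": 0,"roll": 0.115}
    - {"x": 0.6,"y": -0.6,"z": 0,"roll": 0.115}
    - {"x": 0.6,"y": -0.6,"z": 0,"roll": 0.115}
    - {"x": 0.6,"y": -0.6,"z": 0,"roll": 0.115}

```text
t: 3.15
tool_pos: [0.5633, -0.1522, 0.2295]
orientation: [179.9, 0.0, -0.1]
ft_force: [-0.1, -0.5, -0.1]
grip_width: 0.0399
finger_force: 0.0
```

Run:
```python
from h import *
s,c,im,o=look(None,[('lid',.015),('lid_knob',.038),('dish',0)])
for m in outline_of('wrist','lid')[:3]:
    e=ell(c,im,m['mask']);print(m['extent'],m['confidence'],e,atz(c,e[0],.024))
save('w2.png',cv2.resize(im,(768,576)))
```

```text
tcp [ 0.5633 -0.1522  0.2295] [ 1.7994e+02  5.0000e-02 -7.0000e-02] t 3.15 w 0.0399
lid [369.2 132.1] 0.85 [ 0.6008 -0.285   0.015 ]
lid [238.  139.6] 0.77 [ 0.5923 -0.1329  0.015 ]
lid [209.1 246.4] 0.57 [ 0.4541 -0.0931  0.015 ]
lid_knob [206.  256.8] 0.85 [ 0.4519 -0.0923  0.038 ]
lid_knob [233.8 145.5] 0.81 [ 0.5892 -0.1294  0.038 ]
lid_knob [371.8 128.6] 0.77 [ 0.6075 -0.2791  0.038 ]
[171.5, 214.6, 74.5, 66.2] 0.83 ((209.46224975585938, 248.6885223388672), (68.26557922363281, 73.4865951538086), 92.81254577636719) [ 0.4555827  -0.09483057  0.024     ]
[327.4, 88.6, 83.4, 77.8] 0.67 ((369.18048095703125, 125.58518981933594), (80.18001556396484, 88.27476501464844), 47.745452880859375) [ 0.60921039 -0.28092763  0.024     ]
[198.9, 100.3, 83.8, 81.9] 0.58 ((239.86732482910156, 139.73306274414062), (84.54952239990234, 85.7741470336914), 142.744384765625) [ 0.59349874 -0.13551165  0.024     ]
```

View pics/w2.png

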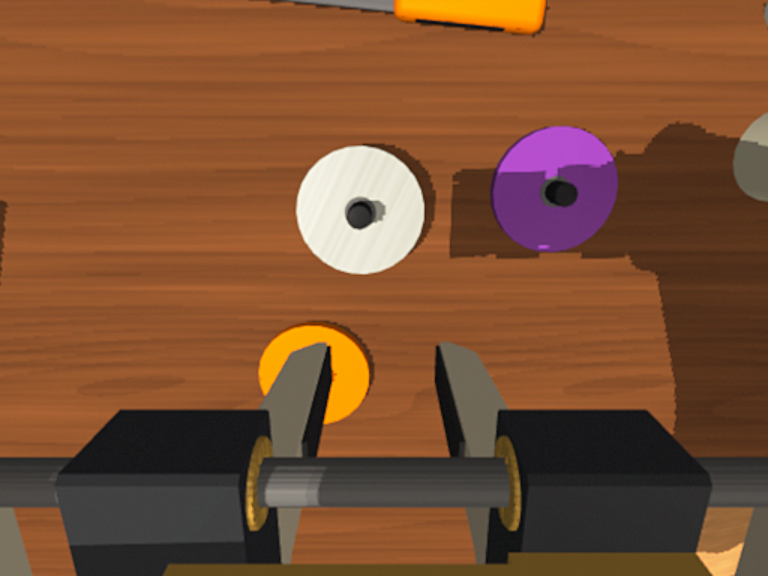

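The enlarged view confirms the bare steel lid at wrist pixel (240,140), in the middle. Purple is at (370,127) to its right and orange at (209,248) below it. Next I'll refine the position with two views.

```bash
cat >> h.py <<'E'
def plate(im,p,rad=70):
    "centre of the pale steel blob round pixel p (holes filled)"
    hsv=cv2.cvtColor(im,cv2.COLOR_RGB2HSV);m=((hsv[...,1]<70)&(hsv[...,2]>110)).astype(np.uint8)
    n,l,st,_=cv2.connectedComponentsWithStats(m);yy,xx=np.mgrid[:384,:512]
    near=((xx-p[0])**2+(yy-p[1])**2<rad**2)
    k=max(range(1,n),key=lambda i:((l==i)&near).sum());return ell(None,None,l==k)
E
python3 - <<'E'
from h import *
s=observe();w=grab_frame('wrist');cw=cam('wrist',s);t=cv2.imread('pics/top0.png')[:,:,::-1].copy();ct=cam('top')
sd=cv2.imread('pics/side0.png')[:,:,::-1].copy();cs=cam('side')
ew=plate(w,(240,140),40);et=plate(t,(265,194),15);es=plate(sd,(283,210),15)
print(ew,et,es)
for c,e in((cw,ew),(ct,et),(cs,es)): print(atz(c,e[0],.026))
print('tri plate',tri([ray(cw,ew[0]),ray(ct,et[0])]))
k=[m['position'] for m in mark_of('wrist','lid_knob')];k=min(k,key=lambda p:abs(p[0]-235)+abs(p[1]-145))
print('tri knob',tri([ray(cw,k),ray(cs,(284.5,203.5))]))
for z in (.026,.050): print(z,[np.round(proj(c,[.594,-.1345,z]),1) for c in (cw,ct,cs)])
print('ring',tri([ray(ct,(138.5,223.5)),ray(cs,(197,311))]))
E
```

```text
((240.22630310058594, 139.63275146484375), (84.73667907714844, 85.97412872314453), 137.03346252441406) ((264.59466552734375, 195.01620483398438), (37.730499267578125, 38.33573532104492), 99.802490234375) ((282.2621154785156, 208.8313446044922), (26.57720947265625, 40.52353286743164), 88.17332458496094)
[ 0.59423703 -0.13536908  0.026     ]
[ 0.59265708 -0.13619593  0.026     ]
[ 0.58890635 -0.12943538  0.026     ]
tri plate [ 0.59352255 -0.13575377  0.02205505]
tri knob [ 0.58855108 -0.13274544  0.03956923]
0.026 [array([239.5, 139.8]), array([263.9, 194.6]), array([281.7, 207. ])]
0.05 [array([238.4, 143.2]), array([264. , 192.8]), array([281.9, 198.8])]
ring [0.54704061 0.19482688 0.0181027 ]
```

send_rows:
  series:
    - {"x": 0.123,"y": -0.067,"z": 0.2,"roll": 0}
    - {"x": 0.123,"y": -0.067,"z": 0.4,"roll": 0}
    - {"x": 0.123,"y": -0.067,"z": 0.52,"roll": 0}
    - {"x": 0.123,"y": -0.067,"z": 0.52,"roll": 0}
    - {"x": 0.123,"y": -0.067,"z": 0.52,"roll": 0}

```text
t: 4.0
tool_pos: [0.5947, -0.1335, 0.0998]
orientation: [180.0, 0.1, 0.0]
ft_force: [0.5, -0.6, 0.9]
grip_width: 0.0401
finger_force: 0.0
```

Run:
```python
from h import *
s,c,im,o=look('w3.png',[('lid',.015),('lid_knob',.038)])
print(np.round(proj(c,[.594,-.1355,.026]),1),np.round(proj(c,[.594,-.1355,.05]),1),plate(im,(250,200)))
```

```text
tcp [ 0.5947 -0.1335  0.0998] [1.8e+02 8.0e-02 2.0e-02] t 4.0 w 0.0401
lid [210.6 334.8] 0.94 [ 0.4619 -0.0927  0.015 ]
lid [257.2 204.1] 0.75 [ 0.5909 -0.1356  0.015 ]
lid [436.7 185.6] 0.66 [ 0.6066 -0.2775  0.015 ]
lid_knob [453.9 187.6] 0.98 [ 0.612  -0.2762  0.038 ]
lid_knob [253.  215.9] 0.91 [ 0.5901 -0.1324  0.038 ]
lid_knob [208.4 353.6] 0.64 [ 0.4629 -0.094   0.038 ]
[257.1 205.2] [257.3 217.2] ((257.08197021484375, 249.904052734375), (161.98890686035156, 209.57781982421875), 0.07103072106838226)
```

View pics/w3.png

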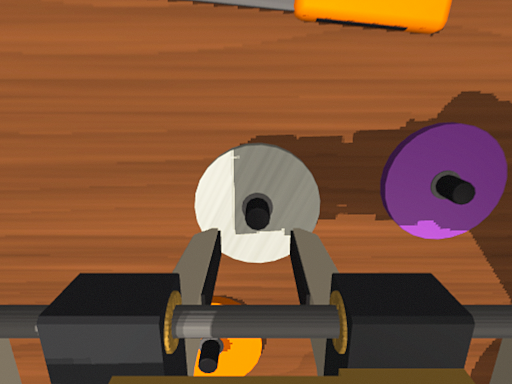

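The wrist picture shows the steel lid spanning columns 195–320 and rows 143–262. Its knob at (257,212) lies between the fingers, as predicted. Going down to grip it.

send_rows:
  series:
    - {"x": 0,"y": 0.008,"z": 0.1,"roll": 0}
    - {"x": 0,"y": 0.008,"z": 0.18,"roll": 0}
    - {"x": 0,"y": 0.008,"z": 0.23,"roll": 0}
    - {"x": 0,"y": 0.008,"z": 0.23,"roll": 0}
    - {"x": 0,"y": 0.008,"z": 0.23,"roll": 0}

```text
t: 4.65
tool_pos: [0.5955, -0.1353, 0.0431]
orientation: [180.0, -0.1, 0.0]
ft_force: [-0.2, -0.4, 0.1]
grip_width: 0.0399
finger_force: 0.0
```

send_rows:
  series:
    - {"x": 0,"y": 0,"z": 0,"roll": 0}
    - {"x": 0,"y": 0,"z": 0,"roll": 0}
    - {"x": 0,"y": 0,"z": 0,"roll": 0}
    - {"x": 0,"y": 0,"z": 0,"roll": 0}
    - {"x": 0,"y": 0,"z": 0,"roll": 0}
  claw: 1
  newtons: 6

```text
t: 5.15
tool_pos: [0.5952, -0.1352, 0.0426]
orientation: [180.0, -0.0, 0.0]
ft_force: [-1.2, 0.2, 6.2]
grip_width: 0.0179
finger_force: 6.0
```

send_rows:
  series:
    - {"x": 0,"y": 0,"z": -0.02,"roll": 0}
    - {"x": 0,"y": 0,"z": -0.04,"roll": 0}
    - {"x": 0,"y": 0,"z": -0.056,"roll": 0}
    - {"x": 0,"y": 0,"z": -0.056,"roll": 0}
    - {"x": 0.016,"y": 0,"z": -0.056,"roll": 0}
    - {"x": 0.03,"y": 0,"z": -0.056,"roll": 0}
    - {"x": 0.03,"y": 0,"z": -0.056,"roll": 0}
    - {"x": 0.03,"y": 0,"z": -0.056,"roll": 0}

```text
t: 5.95
tool_pos: [0.6025, -0.135, 0.0558]
orientation: [-180.0, 0.0, 0.1]
ft_force: [-0.3, 0.4, -1.3]
grip_width: 0.0176
finger_force: 6.0
```

Run:
```python
from h import *
s=observe();print(s['tool_pos'],s['ft_force'],s['grip_width'])
im=grab_frame('side');save('s4.png',cv2.resize(im[150:280,200:370],None,fx=4,fy=4,interpolation=cv2.INTER_CUBIC))
```

```text
[ 0.60245721 -0.13504052  0.05583133] [-0.2664395   0.39418294 -1.34968652] 0.017575158142275907
```

View pics/s4.png

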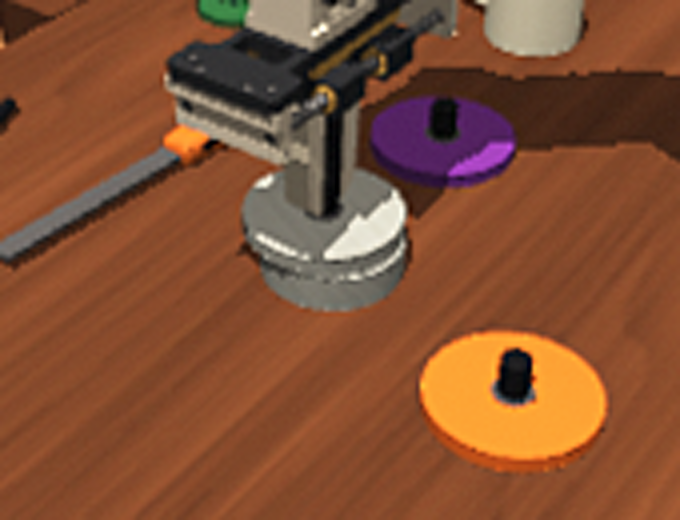

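The lid is held level about 13 mm up and offset about 7 mm. Now I lower it so one side rests on the rim and the lid tilts in a light grip.

send_rows:
  series:
    - {"x": 0,"y": 0,"z": 0.012,"roll": 0}
    - {"x": 0,"y": 0,"z": 0.018,"roll": 0}
    - {"x": 0,"y": 0,"z": 0.024,"roll": 0}
    - {"x": 0,"y": 0,"z": 0.03,"roll": 0}
    - {"x": 0,"y": 0,"z": 0.03,"roll": 0}
    - {"x": 0,"y": 0,"z": 0.03,"roll": 0}
  claw: 1
  newtons: 3

```text
t: 6.6
tool_pos: [0.6023, -0.1351, 0.0485]
orientation: [-180.0, 0.0, 0.1]
ft_force: [-0.8, 0.5, -1.7]
grip_width: 0.0177
finger_force: 3.0
```

send_rows:
  series:
    - {"x": 0,"y": 0,"z": 0,"roll": 0}
    - {"x": 0,"y": 0,"z": 0,"roll": 0}
    - {"x": 0,"y": 0,"z": 0,"roll": 0}
    - {"x": 0,"y": 0,"z": 0,"roll": 0}
  claw: 0.5

```text
t: 7.0
tool_pos: [0.6025, -0.1352, 0.0487]
orientation: [180.0, -0.0, 0.0]
ft_force: [0.4, 0.9, 0.3]
grip_width: 0.0234
finger_force: 0.0
```

Run:
```python
from h import *
s=observe();print(s['tool_pos'],s['ft_force'],s['grip_width'])
im=grab_frame('side');save('s5.png',cv2.resize(im[170:250,230:330],None,fx=6,fy=6,interpolation=cv2.INTER_CUBIC))
```

```text
[ 0.60250157 -0.13516241  0.04868617] [0.38088105 0.88805881 0.29864922] 0.023368108501792134
```

View pics/s5.png

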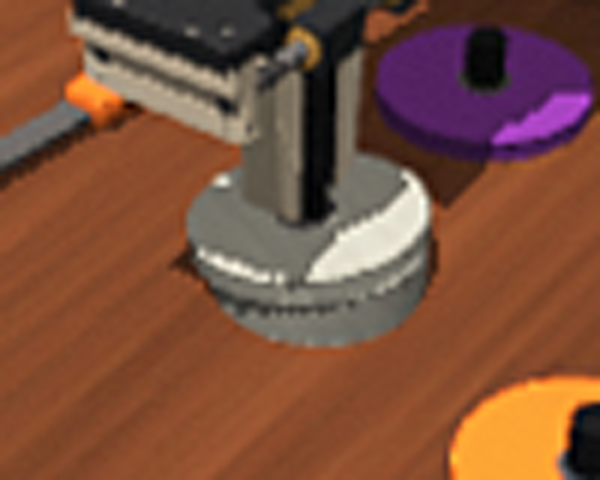

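Run:
```python
from h import *
im=grab_frame('side');c=cam('side');a=np.linspace(0,2*np.pi,73)
def circ(ctr,t,r,h):
    # lid frame tilted about y by t (+: +x side down)
    M=R.from_euler('y',t).as_matrix();return np.array([proj(c,np.array(ctr)+M@np.array([r*np.cos(x),r*np.sin(x),h])) for x in a])
o=[]
off=np.array([1.2,.8]) # lid0 pixel bias: measured (282.3,208.8) vs proj (281.7,207)
for t,z in((0,.015),(0.14,.0207)):
    k=cv2.resize(im[170:240,240:320],None,fx=5,fy=5,interpolation=cv2.INTER_CUBIC)
    for r,h,col in((.0485,.011,(255,0,0)),(.0485,0,(0,0,255))):
        p=(circ([.601,-.1352,z],t,r,h)+[.6,1.8]-[240,170]+.5)*5;cv2.polylines(k,[p.astype(int)],True,col,1)
    o.append(k)
save('s6.png',np.hstack(o))
```

```text
(no output)
```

View pics/s6.png

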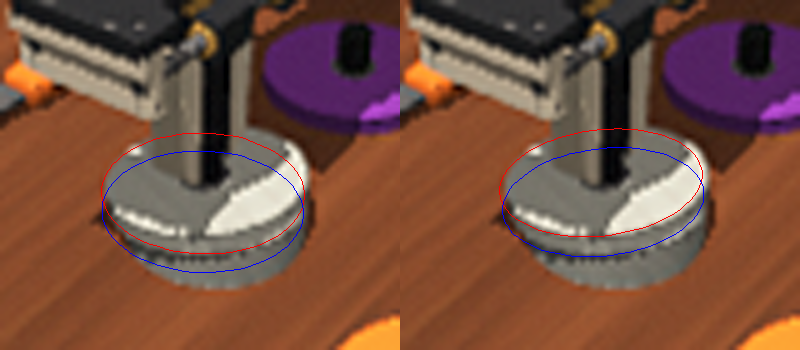

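The tilted model (right panel) matches the lid's outline and the level one does not, so the lid is resting tilted on the rim. Now I regrip, lift it just clear, and carry it aside.

send_rows:
  series:
    - {"x": 0,"y": 0,"z": 0,"roll": 0}
    - {"x": 0,"y": 0,"z": 0,"roll": 0}
    - {"x": 0,"y": 0,"z": 0,"roll": 0}
    - {"x": 0,"y": 0,"z": 0,"roll": 0}
    - {"x": 0,"y": 0,"z": -0.03,"roll": 0}
    - {"x": 0,"y": 0,"z": -0.06,"roll": 0}
    - {"x": 0,"y": 0,"z": -0.09,"roll": 0}
    - {"x": 0,"y": 0,"z": -0.1,"roll": 0}
    - {"x": 0,"y": 0,"z": -0.1,"roll": 0}
  claw: 1
  newtons: 10

```text
t: 8.0
tool_pos: [0.6028, -0.1352, 0.0744]
orientation: [180.0, -0.1, 0.0]
ft_force: [1.2, 0.2, -1.2]
grip_width: 0.0177
finger_force: 10.0
```

send_rows:
  series:
    - {"x": 0,"y": -0.08,"z": 0,"roll": 0}
    - {"x": 0,"y": -0.2,"z": 0,"roll": 0}
    - {"x": 0,"y": -0.32,"z": 0,"roll": 0}
    - {"x": 0,"y": -0.44,"z": 0,"roll": 0}
    - {"x": 0,"y": -0.56,"z": 0,"roll": 0}
    - {"x": 0,"y": -0.66,"z": 0,"roll": 0}
    - {"x": 0,"y": -0.66,"z": 0,"roll": 0}
    - {"x": 0,"y": -0.66,"z": 0,"roll": 0}

```text
t: 8.8
tool_pos: [0.6022, 0.0303, 0.0734]
orientation: [180.0, 0.0, 0.1]
ft_force: [0.3, -1.7, -0.8]
grip_width: 0.0176
finger_force: 10.0
```

send_rows:
  series:
    - {"x": 0,"y": 0,"z": 0.06,"roll": 0}
    - {"x": 0,"y": 0,"z": 0.11,"roll": 0}
    - {"x": 0,"y": 0,"z": 0.14,"roll": 0}
    - {"x": 0,"y": 0,"z": 0.15,"roll": 0}
    - {"x": 0,"y": 0,"z": 0.16,"roll": 0}
    - {"x": 0,"y": 0,"z": 0.17,"roll": 0}
    - {"x": 0,"y": 0,"z": 0.172,"roll": 0}
    - {"x": 0,"y": 0,"z": 0.172,"roll": 0}
  claw: 1
  newtons: 3

```text
t: 9.6
tool_pos: [0.6025, 0.0299, 0.0308]
orientation: [-180.0, -0.0, 0.0]
ft_force: [0.6, -0.3, -0.1]
grip_width: 0.0178
finger_force: 3.0
```

send_rows:
  series:
    - {"x": 0,"y": 0,"z": 0,"roll": 0}
    - {"x": 0,"y": 0,"z": 0,"roll": 0}
    - {"x": 0,"y": 0,"z": 0,"roll": 0}
    - {"x": 0,"y": 0,"z": 0,"roll": 0}
    - {"x": 0,"y": 0,"z": 0,"roll": 0}
  claw: 0.14

```text
t: 10.1
tool_pos: [0.6024, 0.0299, 0.0307]
orientation: [-180.0, -0.0, 0.0]
ft_force: [0.5, 1.2, -0.1]
grip_width: 0.0402
finger_force: 0.0
```

send_rows:
  series:
    - {"x": 0,"y": 0,"z": -0.12,"roll": 0}
    - {"x": 0,"y": 0,"z": -0.3,"roll": 0}
    - {"x": -0.15,"y": -0.15,"z": -0.5,"roll": 0}
    - {"x": -0.32,"y": -0.35,"z": -0.6,"roll": 0}
    - {"x": -0.42,"y": -0.5,"z": -0.6,"roll": 0}
    - {"x": -0.42,"y": -0.66,"z": -0.6,"roll": 0}
    - {"x": -0.42,"y": -0.66,"z": -0.6,"roll": 0}
    - {"x": -0.42,"y": -0.66,"z": -0.6,"roll": 0}

```text
t: 10.9
tool_pos: [0.4961, 0.1986, 0.1812]
orientation: [-179.9, -0.0, 0.4]
ft_force: [0.8, -0.7, 0.1]
grip_width: 0.0398
finger_force: 0.0
```

Run:
```python
from h import *
im=grab_frame('top');c=cam('top')
for q,z in (('dish',0),('lid',0),('lid_knob',.023)):
    for m in mark_of('top',q)[:3]: print('top',q,np.round(m['position']),round(m['confidence'],2),np.round(atz(c,m['position'],z),3))
s,c,im,o=look('w7.png',[('ring',.014),('ring_center',.018),('block',0),('lid',0)])
for m in outline_of('wrist','ring')[:2]:
    e=ell(c,im,m['mask']);print(m['extent'],m['confidence'],e,atz(c,e[0],.020))
```

```text
top dish [263. 196.] 0.85 [ 0.595 -0.132  0.   ]
top lid [204. 199.] 0.97 [0.602 0.025 0.   ]
top lid [320. 186.] 0.93 [ 0.61  -0.288  0.   ]
top lid [255. 254.] 0.64 [ 0.444 -0.098  0.   ]
top lid_knob [252. 255.] 0.74 [ 0.443 -0.09   0.023]
top lid_knob [319. 183.] 0.63 [ 0.613 -0.282  0.023]
top lid_knob [201. 195.] 0.6 [0.607 0.03  0.023]
tcp [0.4976 0.1932 0.1804] [ 1.7995e+02  1.0000e-02 -6.0000e-02] t 11.1 w 0.0401
ring [252.6 126.9] 0.46 [0.5464 0.1951 0.014 ]
ring_center [250.8 128.2] 0.68 [0.5456 0.1968 0.018 ]
block [242.3 101.1] 0.93 [0.5709 0.2056 0.    ]
lid [421.1  71.9] 0.86 [0.5987 0.0274 0.    ]
lid [502.9 215.4] 0.64 [ 0.4451 -0.0899  0.    ]
[239.7, 115.5, 24.6, 20.9] 0.73 ((252.88084411621094, 127.82270050048828), (22.46546173095703, 23.38166046142578), 163.09304809570312) [0.54615293 0.19477417 0.02      ]
```

View pics/w7.png

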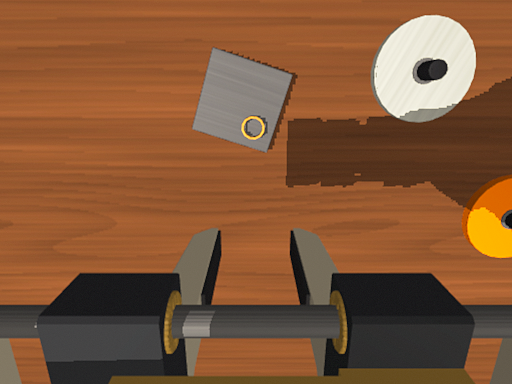

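The ring is at (253,127) on the block, consistent with the earlier two-view height. The steel lid lies flat at (425,70). Now to grasp the ring.

send_rows:
  series:
    - {"x": 0.1,"y": -0.007,"z": 0.15,"roll": 0}
    - {"x": 0.194,"y": -0.007,"z": 0.3,"roll": 0}
    - {"x": 0.194,"y": -0.007,"z": 0.45,"roll": 0}
    - {"x": 0.194,"y": -0.007,"z": 0.55,"roll": 0}
    - {"x": 0.194,"y": -0.007,"z": 0.59,"roll": 0}
    - {"x": 0.194,"y": -0.007,"z": 0.614,"roll": 0}
    - {"x": 0.194,"y": -0.007,"z": 0.614,"roll": 0}
    - {"x": 0.194,"y": -0.007,"z": 0.614,"roll": 0}

```text
t: 12.2
tool_pos: [0.5463, 0.1968, 0.0282]
orientation: [-180.0, -0.1, 0.0]
ft_force: [0.3, 0.6, 0.5]
grip_width: 0.04
finger_force: 0.0
```

send_rows:
  series:
    - {"x": 0,"y": 0,"z": 0,"roll": 0}
    - {"x": 0,"y": 0,"z": 0,"roll": 0}
    - {"x": 0,"y": 0,"z": 0,"roll": 0}
    - {"x": 0,"y": 0,"z": 0,"roll": 0}
    - {"x": 0,"y": 0,"z": 0,"roll": 0}
  claw: 1
  newtons: 6

```text
t: 12.7
tool_pos: [0.546, 0.1968, 0.0277]
orientation: [-180.0, -0.0, 0.0]
ft_force: [-0.8, -0.3, 6.2]
grip_width: 0.0221
finger_force: 6.0
```

send_rows:
  series:
    - {"x": 0,"y": 0,"z": -0.1,"roll": 0}
    - {"x": 0,"y": 0,"z": -0.25,"roll": 0}
    - {"x": 0,"y": 0.1,"z": -0.4,"roll": 0}
    - {"x": 0,"y": 0.25,"z": -0.4,"roll": 0}
    - {"x": 0,"y": 0.42,"z": -0.4,"roll": 0}
    - {"x": 0,"y": 0.6,"z": -0.4,"roll": 0}
    - {"x": 0,"y": 0.75,"z": -0.4,"roll": 0}
    - {"x": 0,"y": 0.75,"z": -0.4,"roll": 0}

```text
t: 13.5
tool_pos: [0.5453, 0.0028, 0.1273]
orientation: [179.9, 0.0, -0.4]
ft_force: [0.9, 0.7, -0.9]
grip_width: 0.0222
finger_force: 6.0
```

send_rows:
  series:
    - {"x": 0,"y": 0.15,"z": 0,"roll": 0}
    - {"x": 0,"y": 0.3,"z": 0,"roll": 0}
    - {"x": 0,"y": 0.45,"z": 0,"roll": 0}
    - {"x": 0,"y": 0.58,"z": 0,"roll": 0}
    - {"x": 0,"y": 0.58,"z": 0,"roll": 0}
    - {"x": 0,"y": 0.58,"z": 0,"roll": 0}

```text
t: 14.1
tool_pos: [0.5459, -0.136, 0.127]
orientation: [-180.0, 0.0, -0.0]
ft_force: [-0.3, 0.7, -0.4]
grip_width: 0.0225
finger_force: 6.0
```

Run:
```python
from h import *
s,c,im,o=look('w8.png',[('dish',0),('dish_floor',.003),('ring_center',.113)])
for m in outline_of('wrist','dish')[:2]:
    e=ell(c,im,m['mask']);print(np.round(m['extent']),m['confidence'],e,atz(c,e[0],.024))
a=np.linspace(0,6.283,73)
for P,r,z,col in (([.594,-.1355],.0435,.024,(255,0,0)),([.594,-.1355],.041,.024,(0,255,0)),):
    p=np.array([proj(c,[P[0]+r*np.cos(t),P[1]+r*np.sin(t),z]) for t in a])
    print(np.round([p.min(0),p.max(0)],1).tolist()); cv2.polylines(im,[np.round(p*8).astype(int)],True,col,1,shift=3)
save('w8o.png',cv2.resize(im[60:384,130:400],None,fx=1.8,fy=1.8))
```

```text
tcp [ 0.5459 -0.136   0.127 ] [-1.7998e+02  1.0000e-02 -3.0000e-02] t 14.1 w 0.0225
dish [254.9 134.8] 0.95 [ 0.592  -0.1362  0.    ]
ring_center [254.2 241.4] 0.96 [ 0.5445 -0.1359  0.113 ]
[200.  82. 110. 109.] 0.87 ((254.01048278808594, 136.03042602539062), (105.80657958984375, 106.40946960449219), 143.8551483154297) [ 0.59419509 -0.13553186  0.024     ]
[  0.  67. 126. 120.] 0.42 ((61.73406982421875, 124.90126037597656), (107.95985412597656, 128.09027099609375), 127.01776885986328) [0.60310746 0.01879458 0.024     ]
[[200.3, 79.5], [307.6, 187.6]]
[[203.4, 82.9], [304.5, 184.8]]
```

View pics/w8o.png

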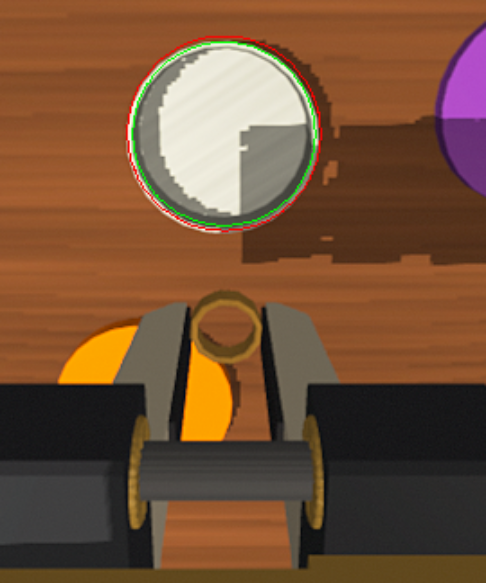

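The ring is held at (254,241). The dish is open, and the projected rim circles at (0.594, -0.1355) coincide with its rim at (254,135). Now to lay the ring in.

send_rows:
  series:
    - {"x": 0.1,"y": 0,"z": 0,"roll": 0}
    - {"x": 0.192,"y": 0,"z": 0.1,"roll": 0}
    - {"x": 0.192,"y": 0,"z": 0.22,"roll": 0}
    - {"x": 0.192,"y": 0,"z": 0.32,"roll": 0}
    - {"x": 0.192,"y": 0,"z": 0.38,"roll": 0}
    - {"x": 0.192,"y": 0,"z": 0.41,"roll": 0}
    - {"x": 0.192,"y": 0,"z": 0.425,"roll": 0}
    - {"x": 0.192,"y": 0,"z": 0.434,"roll": 0}
    - {"x": 0.192,"y": 0,"z": 0.434,"roll": 0}
    - {"x": 0.192,"y": 0,"z": 0.434,"roll": 0}

```text
t: 15.35
tool_pos: [0.5944, -0.136, 0.0194]
orientation: [180.0, -0.1, 0.0]
ft_force: [-0.4, 0.2, -0.3]
grip_width: 0.0224
finger_force: 6.0
```

send_rows:
  series:
    - {"x": 0,"y": 0,"z": 0.005,"roll": 0}
    - {"x": 0,"y": 0,"z": 0.01,"roll": 0}
    - {"x": 0,"y": 0,"z": 0.01,"roll": 0}
  claw: 1
  newtons: 3

```text
t: 15.65
tool_pos: [0.5943, -0.1359, 0.0164]
orientation: [180.0, -0.0, 0.0]
ft_force: [0.1, -0.2, 2.4]
grip_width: 0.0228
finger_force: 3.0
```

send_rows:
  series:
    - {"x": 0,"y": 0,"z": 0,"roll": 0}
    - {"x": 0,"y": 0,"z": 0,"roll": 0}
    - {"x": 0,"y": 0,"z": 0,"roll": 0}
    - {"x": 0,"y": 0,"z": 0,"roll": 0}
    - {"x": 0,"y": 0,"z": 0,"roll": 0}
  claw: 0.31

```text
t: 16.15
tool_pos: [0.5939, -0.1358, 0.016]
orientation: [-180.0, 0.0, 0.0]
ft_force: [-0.3, -0.2, -0.0]
grip_width: 0.032
finger_force: 0.0
```

send_rows:
  series:
    - {"x": 0,"y": 0,"z": -0.06,"roll": 0}
    - {"x": 0,"y": 0,"z": -0.16,"roll": 0}
    - {"x": -0.1,"y": 0,"z": -0.32,"roll": 0}
    - {"x": -0.2,"y": 0,"z": -0.4,"roll": 0}
    - {"x": -0.2,"y": 0,"z": -0.45,"roll": 0}
    - {"x": -0.2,"y": 0,"z": -0.45,"roll": 0}
    - {"x": -0.2,"y": 0,"z": -0.45,"roll": 0}

```text
t: 16.85
tool_pos: [0.5451, -0.1358, 0.1289]
orientation: [180.0, -0.1, 0.1]
ft_force: [0.4, 0.4, -0.2]
grip_width: 0.0318
finger_force: 0.0
```

Run:
```python
from h import *
s,c,im,o=look('w9.png',[('dish',0),('ring_center',.007)])
for m in outline_of('wrist','dish')[:1]+outline_of('wrist','ring')[:1]:
    e=ell(c,im,m['mask']);print(np.round(m['extent']),m['confidence'],e,atz(c,e[0],.024),atz(c,e[0],.007))
```

```text
tcp [ 0.5451 -0.1358  0.1289] [ 1.7999e+02 -9.0000e-02  6.0000e-02] t 16.85 w 0.0318
dish [254.  135.6] 0.76 [ 0.5905 -0.1352  0.    ]
ring_center [253.1 130. ] 0.48 [ 0.5962 -0.1345  0.007 ]
[204.  82. 101. 108.] 0.62 ((254.11021423339844, 135.09735107421875), (105.70975494384766, 106.90656280517578), 150.81626892089844) [ 0.59407745 -0.13542216  0.024     ] [ 0.59185463 -0.13536844  0.007     ]
[242. 120.  26.  25.] 0.78 ((255.09613037109375, 132.39846801757812), (24.80756187438965, 26.064706802368164), 162.5163116455078) [ 0.59626254 -0.13622421  0.024     ] [ 0.59418284 -0.13622303  0.007     ]
```

send_rows:
  series:
    - {"x": 0.03,"y": -0.15,"z": 0,"roll": 0}
    - {"x": 0.03,"y": -0.32,"z": 0,"roll": 0}
    - {"x": 0.03,"y": -0.5,"z": 0,"roll": 0}
    - {"x": 0.03,"y": -0.66,"z": 0,"roll": 0}
    - {"x": 0.03,"y": -0.66,"z": 0,"roll": 0}
    - {"x": 0.03,"y": -0.66,"z": 0,"roll": 0}
  claw: 0.14

```text
t: 17.7
tool_pos: [0.5512, 0.0302, 0.128]
orientation: [180.0, 0.1, 0.2]
ft_force: [-1.3, -0.7, -0.3]
grip_width: 0.0401
finger_force: 0.0
```

Run:
```python
from h import *
s,c,im,o=look('w10.png',[('lid',0),('lid_knob',.023)])
print(plate(im,(254,135)));e=plate(im,(254,135));print(atz(c,e[0],.011))
for m in outline_of('wrist','lid')[:2]:
    e=ell(c,im,m['mask']);print(np.round(m['extent']),m['confidence'],e,atz(c,e[0],.010))
```

```text
tcp [0.5512 0.0302 0.128 ] [1.7999e+02 6.0000e-02 2.0000e-01] t 17.7 w 0.0401
lid [370.4 282.3] 0.92 [ 0.4463 -0.0897  0.    ]
lid [256.9 133.4] 0.85 [0.5984 0.0283 0.    ]
lid_knob [252.  137.1] 0.71 [0.5983 0.0324 0.023 ]
((256.3030090332031, 130.80487060546875), (113.09886932373047, 114.36141204833984), 17.327322006225586)
[0.6019884  0.02886786 0.011     ]
[203.  78. 112. 112.] 0.88 ((255.9491424560547, 131.47747802734375), (112.5926284790039, 114.36813354492188), 8.55547046661377) [0.60129848 0.02916325 0.01      ]
[333. 241.  91.  32.] 0.86 ((377.83477783203125, 263.14251708984375), (41.72590637207031, 85.1812515258789), 90.661376953125) [ 0.47458726 -0.09025616  0.01      ]
```

send_rows:
  series:
    - {"x": 0.1,"y": 0.004,"z": 0,"roll": 0}
    - {"x": 0.203,"y": 0.004,"z": 0.1,"roll": 0}
    - {"x": 0.203,"y": 0.004,"z": 0.2,"roll": 0}
    - {"x": 0.203,"y": 0.004,"z": 0.3,"roll": 0}
    - {"x": 0.203,"y": 0.004,"z": 0.37,"roll": 0}
    - {"x": 0.203,"y": 0.004,"z": 0.4,"roll": 0}
    - {"x": 0.203,"y": 0.004,"z": 0.4,"roll": 0}
    - {"x": 0.203,"y": 0.004,"z": 0.4,"roll": 0}

```text
t: 18.7
tool_pos: [0.6024, 0.0275, 0.0292]
orientation: [180.0, -0.0, -0.0]
ft_force: [-0.7, -0.1, -0.1]
grip_width: 0.0403
finger_force: 0.0
```

send_rows:
  series:
    - {"x": 0,"y": 0,"z": 0,"roll": 0}
    - {"x": 0,"y": 0,"z": 0,"roll": 0}
    - {"x": 0,"y": 0,"z": 0,"roll": 0}
    - {"x": 0,"y": 0,"z": 0,"roll": 0}
    - {"x": 0,"y": 0,"z": 0,"roll": 0}
  claw: 1
  newtons: 8

```text
t: 19.2
tool_pos: [0.6024, 0.0283, 0.0292]
orientation: [-180.0, -0.0, 0.1]
ft_force: [-0.7, 0.6, 6.3]
grip_width: 0.0174
finger_force: 8.0
```

```bash
python3 -c "
from h import *
s=observe();print(s['tool_pos'],s['orientation'],s['grip_width'],s['ft_force'])"
```

```text
[0.60240082 0.02829864 0.02915409] [-1.79991581e+02 -4.63788055e-02  5.72625245e-02] 0.01740273223383021 [-0.65928153  0.6013376   6.32341736]
```

send_rows:
  series:
    - {"x": 0,"y": 0,"z": -0.05,"roll": 0}
    - {"x": 0,"y": 0,"z": -0.11,"roll": 0}
    - {"x": 0,"y": 0,"z": -0.16,"roll": 0}
    - {"x": 0,"y": 0.08,"z": -0.16,"roll": 0}
    - {"x": 0,"y": 0.2,"z": -0.16,"roll": 0}
    - {"x": -0.02,"y": 0.34,"z": -0.16,"roll": 0}
    - {"x": -0.032,"y": 0.48,"z": -0.16,"roll": 0}
    - {"x": -0.032,"y": 0.6,"z": -0.16,"roll": 0}
    - {"x": -0.032,"y": 0.655,"z": -0.16,"roll": 0}
    - {"x": -0.032,"y": 0.655,"z": -0.16,"roll": 0}
    - {"x": -0.032,"y": 0.655,"z": -0.16,"roll": 0}

```text
t: 20.3
tool_pos: [0.5945, -0.1341, 0.069]
orientation: [-179.9, -0.0, 0.1]
ft_force: [0.3, 0.7, -1.7]
grip_width: 0.0178
finger_force: 8.0
```

Run:
```python
from h import *
s,c,im,o=look(None,[])
for m in outline_of('wrist','lid')[:2]:
    l=m['extent'];print(np.round(l),m['confidence'])
z=s['tool_pos'][2]-.0292+.011
a=np.linspace(0,6.283,73)
for n in('side','wrist'):
    im=grab_frame(n);c=cam(n,observe());f=s['tool_pos']
    for P,r,h,col in (([f[0]-.0004,f[1]],.0485,z,(255,0,0)),([f[0]-.0004,f[1]],.0485,z-.011,(0,0,255)),([.594,-.1355],.0435,.024,(0,255,0))):
        p=np.array([proj(c,[P[0]+r*np.cos(t),P[1]+r*np.sin(t),h]) for t in a])
        cv2.polylines(im,[np.round(p*8).astype(int)],True,col,1,shift=3)
    k=im[165:245,235:325] if n=='side' else im[100:260,165:345]
    save(n+'z.png',cv2.resize(k,(400,356),interpolation=cv2.INTER_CUBIC))
save('c11.png',np.hstack([cv2.imread('pics/sidez.png'),cv2.imread('pics/wristz.png')])[:,:,::-1])
```

```text
tcp [ 0.5945 -0.1341  0.069 ] [-1.7994e+02 -3.0000e-02  9.0000e-02] t 20.3 w 0.0178
[226. 338.  37.  40.] 0.86
[177. 161. 159. 146.] 0.8
```

View pics/c11.png

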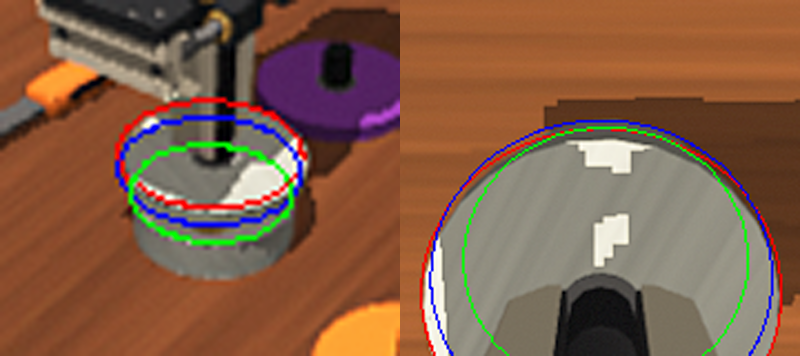

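send_rows:
  series:
    - {"x": 0.003,"y": 0.005,"z": 0,"roll": 0}
    - {"x": 0.003,"y": 0.005,"z": 0.02,"roll": 0}
    - {"x": 0.003,"y": 0.005,"z": 0.04,"roll": 0}
    - {"x": 0.003,"y": 0.005,"z": 0.055,"roll": 0}
    - {"x": 0.003,"y": 0.005,"z": 0.065,"roll": 0}
    - {"x": 0.003,"y": 0.005,"z": 0.074,"roll": 0}
    - {"x": 0.003,"y": 0.005,"z": 0.08,"roll": 0}
    - {"x": 0.003,"y": 0.005,"z": 0.08,"roll": 0}
  claw: 1
  newtons: 5

```text
t: 21.3
tool_pos: [0.5949, -0.1369, 0.0484]
orientation: [-180.0, 0.0, 0.0]
ft_force: [-0.6, 0.7, -1.8]
grip_width: 0.0179
finger_force: 5.0
```

send_rows:
  series:
    - {"x": 0,"y": -0.004,"z": 0.006,"roll": 0}
    - {"x": 0,"y": -0.004,"z": 0.01,"roll": 0}
    - {"x": 0,"y": -0.004,"z": 0.014,"roll": 0}
    - {"x": 0,"y": -0.004,"z": 0.016,"roll": 0}
    - {"x": 0,"y": -0.004,"z": 0.016,"roll": 0}
    - {"x": 0,"y": -0.004,"z": 0.016,"roll": 0}
  newtons: 3

```text
t: 21.9
tool_pos: [0.595, -0.1359, 0.0446]
orientation: [180.0, 0.0, 0.0]
ft_force: [0.0, -0.2, 0.1]
grip_width: 0.0176
finger_force: 3.0
```

The lid's weight has gone onto the rim at the expected height, so I release and back off.

send_rows:
  series:
    - {"x": 0,"y": 0,"z": 0,"roll": 0}
    - {"x": 0,"y": 0,"z": 0,"roll": 0}
    - {"x": 0,"y": 0,"z": 0,"roll": 0}
    - {"x": 0,"y": 0,"z": 0,"roll": 0}
    - {"x": 0,"y": 0,"z": 0,"roll": 0}
  claw: 0.14

```text
t: 22.4
tool_pos: [0.595, -0.1359, 0.0446]
orientation: [180.0, 0.0, 0.0]
ft_force: [-1.0, -0.2, 0.2]
grip_width: 0.0399
finger_force: 0.0
```

send_rows:
  series:
    - {"x": 0,"y": 0,"z": -0.06,"roll": 0}
    - {"x": 0,"y": 0,"z": -0.16,"roll": 0}
    - {"x": -0.1,"y": 0,"z": -0.3,"roll": 0}
    - {"x": -0.2,"y": 0,"z": -0.38,"roll": 0}
    - {"x": -0.2,"y": 0,"z": -0.38,"roll": 0}
    - {"x": -0.2,"y": 0,"z": -0.38,"roll": 0}

```text
t: 23.0
tool_pos: [0.5455, -0.1361, 0.141]
orientation: [180.0, -0.1, 0.0]
ft_force: [0.5, -0.1, 0.4]
grip_width: 0.04
finger_force: 0.0
```

Run:
```python
from h import *
s,c,im,o=look('w12.png',[])
e=plate(im,(254,135));print(e,atz(c,e[0],.026))
for m in outline_of('wrist','lid')[:1]: e2=ell(c,im,m['mask']);print(m['extent'],e2,atz(c,e2[0],.024))
for n in ('side','top'):
    k=grab_frame(n);cc=cam(n);e=plate(k,proj(cc,[.594,-.1355,.026]),15);print(n,e,atz(cc,e[0],.026))
# expected plate-edge ellipse for level lid, z .026 and if 9 mm higher
for z in(.026,.031):
    p=np.array([proj(c,[.594+.0485*np.cos(t),-.1355+.0485*np.sin(t),z]) for t in np.linspace(0,6.28,73)]).astype(np.float32);print(z,cv2.fitEllipse(p))
```

```text
tcp [ 0.5455 -0.1361  0.141 ] [ 1.7998e+02 -1.4000e-01  3.0000e-02] t 23.0 w 0.04
((254.75823974609375, 133.4374542236328), (113.51387023925781, 114.31075286865234), 10.019540786743164) [ 0.5947107  -0.13622161  0.026     ]
[198.7, 83.3, 114.2, 109.4] ((254.9969024658203, 134.1145477294922), (114.01496887207031, 114.47400665283203), 158.8021697998047) [ 0.59388793 -0.13642382  0.024     ]
side ((282.6341552734375, 209.17808532714844), (27.705537796020508, 39.99786376953125), 89.8476333618164) [ 0.58742493 -0.12883734  0.026     ]
top ((265.65606689453125, 194.6800537109375), (123.20893096923828, 142.22535705566406), 120.04838562011719) [ 0.59330172 -0.13903803  0.026     ]
0.026 ((253.9026641845703, 131.1732940673828), (114.59333801269531, 115.60821533203125), 176.34803771972656)
0.031 ((253.8809814453125, 131.83187866210938), (116.67976379394531, 117.63575744628906), 175.98019409179688)
```

The lid is centred to about 1 mm, level, and at the right height in the wrist view, and the side view matches the start. Handing in.

```bash
python3 -c "
from station import *
print(close_job())"
```

```text
the job is handed in; nothing more can be done
None
```

The ring lies near the centre of the dish floor and the lid is back on, measured within about 1 mm of centre, level and down on the rim; the job is handed in, but no verdict came back.

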